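# Centre the pan on its hotplate and click the heat dial to low

### The arm

A 6-joint arm with a two-finger parallel gripper is mounted at the origin on a cart in front of the work surface, level with it; the furniture and walls round the work are solid. World frame = base frame: x ahead of the robot, y to its left, z up, the work surface at z = 0. Lengths are in m, angles in rad, forces in N, time in s.
With the tool pointing down it reaches from about 0.375 to 0.975 m from the base axis. Payload 3.8 kg.
Tool frame: the origin (TCP) lies on the centre line of the jaws, within the pads' length; the fingertips stand 14 mm ahead of it and the grasp point (between the pads) lies 5 mm behind it; z points along the fingers, y is the line along which they close (so a half turn about z gives the same grasp; the last joint's range is limited). The gripper opens to 85 mm and grips with 20 to 120 N. Pads are 22 mm wide; open, the fingers measure 114 mm over their backs; the gripper's body (76 mm by 85 mm) begins 54 mm behind the grasp point. The pads swing forward as they close: fully open they stand 13 mm farther back than shut.
Start: joints at [-1.194, 0.264, 1.604, -0, 1.274, -0.037], TCP at [0.271, -0.618, 0.245] pointing down, gripper open.
Joint ranges: [-2.63, 2.63], [-0.94, 2.18], [0.31, 2.57], [-1.31, 4.45], [0, 2.66], [-2.55, 2.55]. Speed limits (rad/s): [2.57, 2.57, 3.14, 3.14, 3.14, 3.14].

### API

Orientations are given as a rotation vector (axis times angle).
In Python, from workcell import bot, eyes, spot_in gives the robot as it stands.
- The arm moves only by the tool carry_out, never from a script. Its argument "series" is text: rows parted by semicolons, each of 4 numbers parted by spaces: the shift along the world's x, y, z in m, then the turn about the world's z in degrees. In form: tx ty tz roll; .... A call has 1 to 20 rows; each row shifts and turns the commanded pose from where the row before left it; what a row does not reach is not made up. A row lasts 1/8 s, in which the tool goes at most 62.5 mm and 10.7 degrees, less where a joint would pass 70% of its speed; a pose out of reach is approached as far as the arm can. A call is refused whole if a number of a shift passes 0.0625 or a number of a turn 10.7, either way. A call with a gripper value outside its range is refused whole. "jaw" is the gripper command: -1 is shut, 1 is fully open, values between are in proportion, set as the call begins (left out, the last holds). The fingers move at their own pace and stop on an object; "grip_force" is the grip in N (left out, the last holds). Time passes only in rows, so rows that do not move let the fingers close. It gives the time, the measured TCP pose, the force, the opening and the grip force at its end, in the units of the state.
- bot.read_state(): the state, without advancing time (a new reading comes with each control period).
- eyes.read_camera(name): name is "scene" or "top" or "wrist"; returns (picture, depth): 480x640x3 uint8, blue, green, red; 480x640 float32, m along the optical axis (not along the pixel's ray), 0 where there is no reading.
- eyes.get_calibration(name): a dict with "K" (3x3 intrinsics, pixels), "distortion" ([k1, k2, p1, p2, k3] as OpenCV has them; the pictures are not rectified), "position" and "rotation" of the camera in the world; the wrist camera has in their place "T_tool_cam" (4x4, takes a point from camera to tool coordinates, whose origin is the TCP and whose axes are the flange's). Camera axes: x right, y down, z forward; pixel columns grow to the right and rows downward; lengths in m; the calibration is good to about 2 mm. A picture is of the moment at which its call begins: read the wrist's pose just before it. get_calibration takes no time and is no camera call.
- bot.finish_job(): hands the job in; it is judged then, once.
Trained networks look in the newest picture that a camera, given by its name, has taken for a name from the list of things; names that differ only in an ending like _2 or _b are one class to them, and where a whole thing is asked for, a point or a joint stands for the part that bears it (a point fixed in the world has none). Each returns a list of dicts, best first, with "score" (0 to 1); they miss things now and then, are a little off and sometimes report something else, mostly with a low value. They report only what shows in the picture. A call takes as long as a camera call.
- spot_in(camera, target): "rect" ([centre column, centre row, width, height] in pixels, round what is visible of it).
The state is a dict: "time": time; "q": joint angles; "joint_vel": joint speeds; "joint_torque": joint torques, N m; "tool_pos": TCP position; "tcp_rot": TCP orientation; "wrist_force": force on the tool from outside, world axes, zero at the start; "torque": the same for the moment, N m; "width": opening from 0.0 (shut) to 1.0 (fully open); "grip_force": force on a finger pad.
Only numpy, scipy, OpenCV 4.12 (cv2) and the standard library are available. Lean on these libraries where they do the work, as an engineer would, in place of code of your own. Each camera call takes 0.05 s, during which the arm holds its last target. There are 200 camera calls.

### The job

The lidded pan has been left too far forward on one plate of the twin hotplate. With the fingertips, push the pan by its bare side until its whole base rests on that round plate, and only then roll the knurled dial wheel in front of that same plate away from the robot until it clicks from off into its next notch, low (one click, not two). Do not lift the pan or touch its lid or loop handles, leave the other dial off, and leave the enamel cover on the other plate, the shaker and the spoon where they are.

Things in the scene. Friction and masses are not known exactly. Their poses are not given: they have to be found in the camera images.
- hob: portable twin hotplate, fixed to the worktop: white case 230 (x, depth) x 380 (y, width) mm, top face 65 mm above its origin. Origin: centre of its underside; x points to its rear, y to its left as the robot sees it, z up. An aluminium control strip runs along its front (-x) edge with two dial wheels; two round iron plates lie behind them, centres at (33, +95) and (33, -95) mm in its frame.
- pan_plate: the round dark iron hotplate on which the pan stands, the left or the right one: 160 mm across, 13 mm thick, origin at the centre of its underside (its top, 13 mm up, is 78 mm above the worktop and 13 mm above the case)
- covered_plate: the other hotplate, same size, hidden under the enamel cover
- pan: loose lidded steel pan, about 0.7 kg: upright cylinder 140 mm across, 57 mm high to its rim (base disc 132 mm across); origin at the centre of its base, z up. It stands 24 to 45 mm off the centre of its plate, mostly towards the robot; its base is wholly on the plate when the centres are less than 15 mm apart. Push it low on its bare wall, from the side that faces the robot, 10 to 35 mm above its base; it slides with 3 to 8 N.
- pan_lid: the pan's lid, fixed to it: 134 mm across, lying 3 mm inside the pan's wall, origin on the axis at its underside 57 mm above the pan's base; a black knob 28 mm across on top reaches 85 mm above the pan's base. Not to be touched.
- pan_handles: two steel wire loops on the pan's left and right (pan +y and -y), fixed to it; origin that of the pan. They lie 38 to 48 mm above the pan's base, each 45 mm long, and reach 95 mm from the pan's axis. Not to be touched.
- dial_left (a joint): turn of the left dial, rad: 0 = off (a stop lies just below), 0.5 = low, 1.0 = high (stop just above). Sprung notches at these three values: left between two, it snaps into the nearer one (the crest from off to low lies at 0.25, that from low to high at 0.75). Grows as the top of the wheel is rolled away from the robot (hob +x). Takes about 2 N along the rim, so a fingertip that presses down on it with 4 to 10 N turns it by friction.
- dial_right (a joint): the same for the right dial
- dial_left_top (a point): topmost point of the left dial: a black knurled wheel, 64 mm across and 14 mm wide, on a level axle along the hob's y, that stands 10 mm proud of the case through a slot, so that 46 mm of its length (along hob x) is exposed. Its axle is 32 mm below this point; one click is 16 mm along the rim. White marks on the rim: bar = off, one dot = low, two dots = high; the mark on top, between the two black index lines on the slot's frame, is the setting.
- dial_right_top (a point): the same point of the right dial
- cover: loose round enamel cover, 172 mm across, 18 mm high, lying on the other plate; origin at the centre of its underside. To be left alone.
- shaker: glass pepper shaker, 44 mm across, 90 mm tall, standing to the right of the hob; origin at the centre of its base. To be left alone.
- spoon: steel spoon, 188 x 39 x 16 mm, lying to the right of the hob; origin at the centre of its underside. To be left alone.

How it is judged:
By the outcome, as a careful person would: the job done as asked, in the order asked, and still so for the second after the job is handed in, with the robot touching nothing.
It also fails if it takes over 38 s, if anything falls off the work surface, if the arm or the gripper's body presses on something with over 40 N, if the wrist force passes 120 N, or if a joint passes its speed limit or range.

## Working session

There is one attempt and no reset: what is moved stays moved. The work goes in short steps, Python scripts to look and compute and a tool call to move; the robot and the scene stay as the last step left them, time stands still between calls to the robot, and variables do not carry over. Pictures are saved under pics/ and viewed, at most 10 in all, crops included, and the job is handed in when it is done.

Besides the shell and the picture viewer there is one more tool, called after "Request:" in YAML: its name, and indented under it one key for each argument. carry_out: Moves the arm, as the interface text tells. Its arguments: {"type":"object","properties":{"series":{"type":"string"},"jaw":{"type":"number"},"grip_force":{"type":"number"}},"required":["series"]}

```bash
mkdir -p pics
cat > h.py <<'E'
import numpy as np, cv2
from scipy.spatial.transform import Rotation as R
from workcell import bot, eyes, spot_in
def cam(n):
    s=bot.read_state(); im,d=eyes.read_camera(n); c=eyes.get_calibration(n)
    K=np.array(c["K"]);D=np.array(c["distortion"])
    if n=="wrist":
        T=np.eye(4);T[:3,:3]=R.from_rotvec(s["tcp_rot"]).as_matrix();T[:3,3]=s["tool_pos"];T=T@np.array(c["T_tool_cam"])
        P,Q=T[:3,3],T[:3,:3]
    else:
        P=np.array(c["position"]);Q=np.array(c["rotation"])
        if Q.shape!=(3,3): Q=R.from_rotvec(Q).as_matrix()
    return im,d,K,D,P,Q
def cloud(v):
    im,d,K,D,P,Q=v
    uu,vv=np.meshgrid(np.arange(640.),np.arange(480.))
    n=cv2.undistortPoints(np.stack([uu,vv],-1).reshape(-1,1,2),K,D).reshape(480,640,2)
    return (np.dstack([n,np.ones((480,640))])*d[...,None])@Q.T+P
def atz(v,px,z):
    im,d,K,D,P,Q=v
    n=cv2.undistortPoints(np.array(px,float).reshape(-1,1,2),K,D).reshape(-1,2)
    r=np.c_[n,np.ones(len(n))]@Q.T
    return P+r*((z-P[2])/r[:,2])[:,None]
E
python3 - <<'E'
from h import *
for n in ("top","scene"):
    v=cam(n); cv2.imwrite(f"pics/{n}0.png",v[0]); C=cloud(v); print(n,v[4],v[5].round(2).tolist())
    for t in ("hob","pan","pan_lid","pan_plate","dial_left_top","dial_right_top","cover","shaker","spoon"):
        for r in spot_in(n,t)[:2]:
            u,w=[int(x) for x in r["rect"][:2]]
            print(t,round(r["score"],2),np.round(r["rect"]),C[min(w,479),min(u,639)].round(3))
E
```

```text
top [ 0.33180563 -0.07087069  1.21178382] [[0.01, -0.99, 0.17], [-1.0, -0.01, 0.02], [-0.02, -0.17, -0.99]]
hob 0.58 [238. 244. 196. 128.] [0.513 0.13  0.066]
pan 0.93 [290. 244.  92.  76.] [0.5   0.016 0.165]
pan_lid 0.78 [291. 245.  70.  69.] [0.496 0.016 0.165]
pan_lid 0.3 [291. 244. 102.  50.] [0.499 0.016 0.159]
pan_plate 0.72 [284. 215.  72.  51.] [0.56  0.031 0.138]
dial_left_top 0.89 [238. 244. 192. 122.] [0.514 0.13  0.068]
dial_right_top 0.67 [239. 243. 193. 126.] [0.516 0.13  0.067]
cover 0.7 [194. 219.  87.  87.] [0.557 0.218 0.098]
shaker 0.56 [455. 203.  26.  24.] [ 0.601 -0.31   0.084]
spoon 0.69 [467. 286.  32.  88.] [ 0.44  -0.349  0.   ]
scene [-0.24906614  0.6157774   0.65135484] [[-0.64, -0.37, 0.67], [-0.77, 0.28, -0.57], [0.02, -0.89, -0.46]]
hob 0.92 [240. 323. 238. 125.] [0.435 0.185 0.066]
hob 0.74 [213. 329.  18.  20.] [0.44  0.236 0.074]
pan 0.66 [292. 258. 101.  62.] [0.456 0.059 0.14 ]
pan 0.25 [380. 219.  19.  39.] [ 0.596 -0.309  0.054]
pan_lid 0.84 [292. 244.  74.  38.] [0.49  0.035 0.146]
pan_plate 0.75 [260. 270.  58.  43.] [-0.249  0.616  0.651]
dial_left_top 0.65 [242. 326. 239. 124.] [0.432 0.186 0.065]
dial_right_top 0.61 [239. 321. 241. 128.] [0.446 0.182 0.065]
cover 0.7 [184. 291.  98.  58.] [0.536 0.232 0.097]
shaker 0.6 [379. 219.  17.  38.] [ 0.594 -0.308  0.053]
```

Run:
```python
from h import *
v=cam("top"); C=cloud(v); z=C[...,2]
im=v[0]; cv2.imwrite("pics/topc.png",cv2.resize(im[160:340,120:390],(800,533),interpolation=cv2.INTER_CUBIC))
def circ(m,r):
    m=m.astype(np.uint8); n,l,s,_=cv2.connectedComponentsWithStats(m); k=1+np.argmax(s[1:,4])
    p=C[l==k]; (c,rr)=cv2.minEnclosingCircle(p[:,:2].astype(np.float32)); print("circ",np.round(c,4),round(rr,4),p[:,:2].mean(0).round(4),np.median(p[:,2]).round(4),len(p))
reg=(C[...,1]<0.33)&(C[...,1]>-.2)&(C[...,0]>.35)&(C[...,0]<.7)
circ(reg&(z>.125)&(z<.155)&(C[...,1]<.115),.07)
circ(reg&(z>.090)&(z<.106)&(C[...,1]>.115),.086)
m=reg&(z>.058)&(z<.074)
p=C[m][:,:2].astype(np.float32); print(np.median(z[m]));
m2=reg&(z>.055); 
p=C[m2&(z<.11)][:,:2].astype(np.float32); r=cv2.minAreaRect(p); print(r, cv2.boxPoints(r).round(3))
```

```text
circ [0.5037 0.0209] 0.0732 [0.503  0.0187] 0.1419 4118
circ [0.5586 0.222 ] 0.088 [0.5575 0.2208] 0.0958 5436
0.06569508259612167
((0.5198520421981812, 0.13100436329841614), (0.3815564513206482, 0.23400850594043732), 85.21240234375) [[ 0.387 -0.049]
 [ 0.621 -0.069]
 [ 0.652  0.311]
 [ 0.419  0.331]]
```

View pics/topc.png

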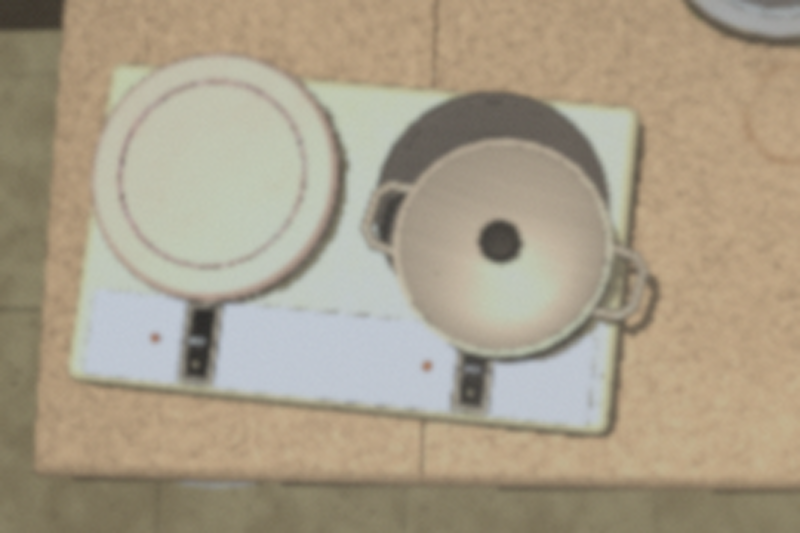

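Run:
```python
from h import *
s=bot.read_state(); M=R.from_rotvec(s["tcp_rot"]).as_matrix(); print(M.round(3).tolist(), s["width"],s["time"])
c=eyes.get_calibration("wrist"); print(np.round(c["T_tool_cam"],3).tolist(), c["K"][0])
v=cam("top"); f=270/800
for p in ([199,342],[472,380]): print(atz(v,[120+p[0]*f,160+p[1]*f],.072))
for p in ([500,241],[388,215],[622,285]): print(atz(v,[120+p[0]*f,160+p[1]*f],.163 if p[0]==500 else .121))
```

```text
[[0.916, 0.402, -0.0], [0.402, -0.916, 0.0], [-0.0, -0.0, -1.0]] 1.0005651783377771 1.05
[[0.0, -0.965, -0.263, 0.067], [1.0, 0.0, 0.0, -0.0], [-0.0, -0.263, 0.965, -0.129], [0.0, 0.0, 0.0, 1.0]] [352.15288002   0.         320.90843694]
[[0.44608605 0.23073557 0.072     ]]
[[0.42328516 0.04263769 0.072     ]]
[[0.50334123 0.01824104 0.163     ]]
[[0.52666806 0.09586435 0.121     ]]
[[ 0.48220559 -0.05800595  0.121     ]]
```

Request:
carry_out:
  series: "0.011 0.05 0 -0.5;0.011 0.05 0 -0.5;0.011 0.05 0 -0.5;0.011 0.05 0 -0.5;0.011 0.05 0 -0.5;0.011 0.05 0 -0.5;0.011 0.05 0 -0.5;0.011 0.05 0 -0.5;0.011 0.05 0 -0.5;0.011 0.05 0 -0.5;0.011 0.05 0 -0.5;0.011 0.052 0 -0.5;0 0 0 0;0 0 0 0"
  jaw: -0.3

```text
time: 2.85
tool_pos: [0.4033, -0.0162, 0.2454]
tcp_rot: [3.103, 0.486, -0.0]
wrist_force: [-0.4, -1.0, 0.1]
width: 0.354
grip_force: 0.0
```

Run:
```python
from h import *
v=cam("wrist"); C=cloud(v); cv2.imwrite("pics/w1.png",v[0]); z=C[...,2]
for t in ("pan_lid","pan_plate","dial_right_top"):
    for r in spot_in("wrist",t)[:2]:
        u,w=[int(x) for x in r["rect"][:2]]; print(t,round(r["score"],2),np.round(r["rect"]),C[min(w,479),min(u,639)].round(3))
m=(z>.131)&(z<.15)&(C[...,0]>.4); p=C[m]; print(len(p),p.min(0),p.max(0),p.mean(0))
```

```text
pan_lid 0.74 [316.  94. 214. 189.] [0.493 0.015 0.162]
pan_plate 0.7 [313.  12. 205.  23.] [0.538 0.032 0.144]
dial_right_top 0.66 [230. 124. 457. 243.] [0.462 0.063 0.14 ]
dial_right_top 0.43 [310.  98. 259. 194.] [0.49  0.018 0.16 ]
34321 [ 0.43230919 -0.05128887  0.13321999] [0.56361145 0.09039784 0.14799688] [0.49720416 0.01758051 0.14235444]
```

View pics/w1.png

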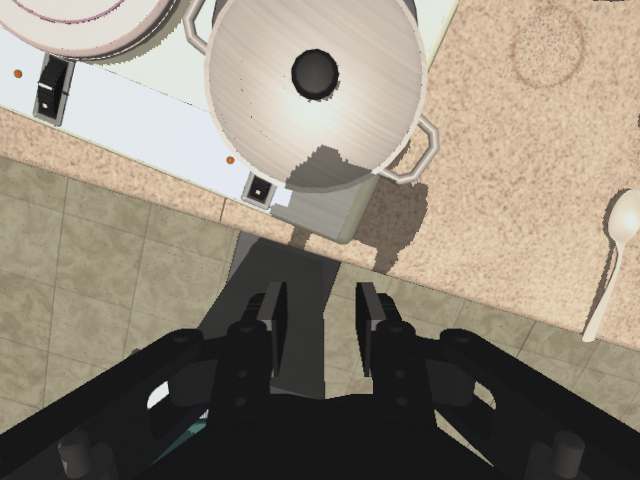

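Request:
carry_out:
  series: "0 0 -0.035 1;0 0 -0.035 1;0 0 -0.035 0;0 0 -0.034 0;0 0 0 0;0.008 0.0027 0 0;0.008 0.0027 0 0;0.005 0.0017 0 0;0.005 0.0017 0 0;0.005 0.0017 0 0;0.005 0.0017 0 0;0.005 0.0017 0 0;0.005 0.0017 0 0;0.005 0.0017 0 0;0.004 0.0014 0 0;0 0 0 0"
  jaw: -0.5

```text
time: 5.05
tool_pos: [0.4592, 0.0029, 0.1064]
tcp_rot: [-3.095, -0.538, -0.002]
wrist_force: [-1.0, 0.1, 0.6]
width: 0.248
grip_force: 0.0
```

```bash
cat > look.py <<'E'
from h import *
import sys
k=sys.argv[1]
v=cam("wrist"); cv2.imwrite(f"pics/w{k}.png",v[0]); C=cloud(v)
v=cam("top"); im=v[0]; cv2.imwrite(f"pics/t{k}.png",cv2.resize(im[160:340,120:390],(800,533),interpolation=cv2.INTER_CUBIC))
s=bot.read_state(); print(s["time"],s["tool_pos"],s["wrist_force"])
C=cloud(v); z=C[...,2]
m=(z>.125)&(z<.155)&(C[...,0]>.4)&(C[...,0]<.65)&(C[...,1]<.115)&(C[...,1]>-.1)
p=C[m][:,:2].astype(np.float32); print(p.min(0),p.max(0),cv2.minEnclosingCircle(p))
d=[q for q in p]
# knob: dark pixels high
g=(im.max(2)<90)&(z>.145)&(z<.175)&(C[...,0]>.47)&(C[...,0]<.6)&(abs(C[...,1]-.03)<.06)
ys,xs=np.nonzero(g); print("knob",len(xs), atz(v,[np.median(xs),np.median(ys)],.160) if len(xs) else "")
E
python3 look.py 2
```

```text
5.15 [0.45913583 0.00282277 0.10654784] [-1.54040421 -0.24912431 -0.51319441]
[ 0.43401814 -0.0634381 ] [0.6072372  0.11428027] ((0.528520941734314, 0.0316825807094574), 0.09530045837163925)
knob 0
```

View pics/w2.png

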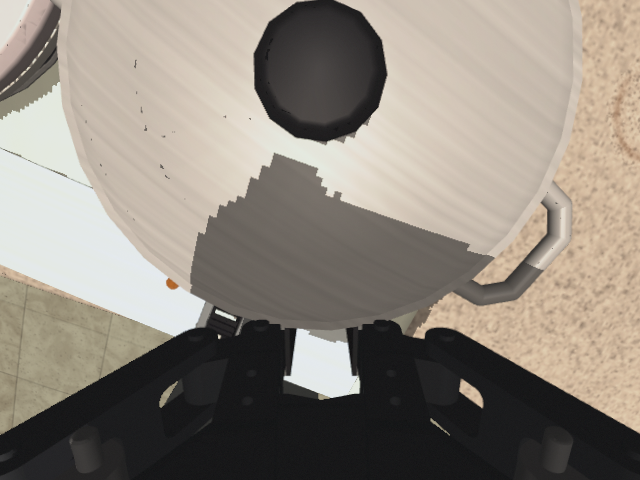

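Run:
```python
from h import *
v=cam("wrist"); print(atz(v,[[320,70]],.161), bot.read_state()["tool_pos"])
```

```text
[[0.5351944  0.03031616 0.161     ]] [0.45914596 0.00281565 0.10659528]
```

View pics/t2.png

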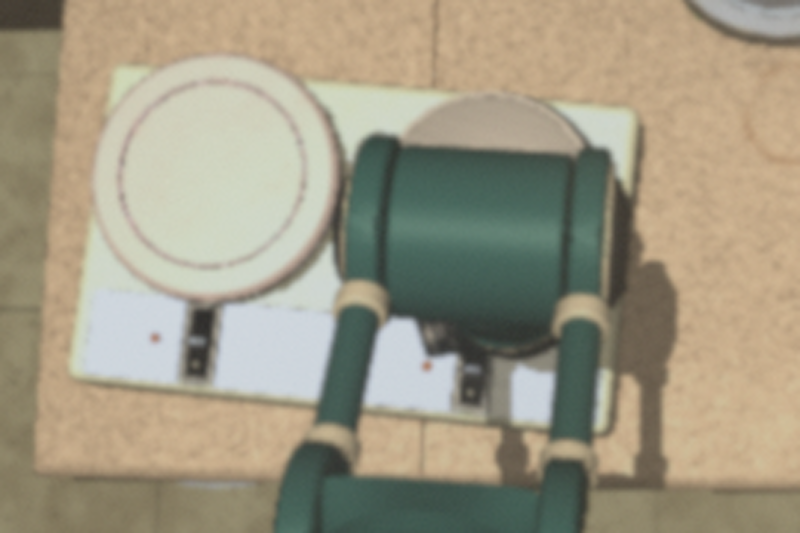

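Request:
carry_out:
  series: "0.004 0.0015 0 0;0.004 0.0015 0 0;0.0015 0.0005 0 0;0 0 0 0;-0.015 -0.005 0 0;-0.02 -0.007 0 0;-0.015 -0.005 0.005 0;-0.008 -0.003 0.04 -3;0 0 0.05 -3;0 0 0.045 -3;0 0 0 0;0 0 0 0"

```text
time: 6.7
tool_pos: [0.4094, -0.0138, 0.2459]
tcp_rot: [-3.128, -0.293, -0.001]
wrist_force: [0.4, 0.2, -0.5]
width: 0.246
grip_force: 0.0
```

```bash
python3 look.py 3
python3 - <<'E'
from h import *
v=cam("wrist")
for t in ("pan_lid","dial_right_top"):
    for r in spot_in("wrist",t)[:2]: print(t,r)
E
```

```text
6.8 [ 0.40871134 -0.01373957  0.24458686] [-0.15887398  0.15122205  0.4461469 ]
[ 0.53167176 -0.05558822] [0.61671644 0.11410008] ((0.5606334209442139, 0.029255930334329605), 0.08788338303565979)
knob 126 [[0.54420806 0.03218035 0.16      ]]
pan_lid {'rect': [287.2, 66.2, 227.8, 131.1], 'score': 0.75}
dial_right_top {'rect': [215.7, 124.2, 431.4, 246.5], 'score': 0.81}
```

View pics/w3.png

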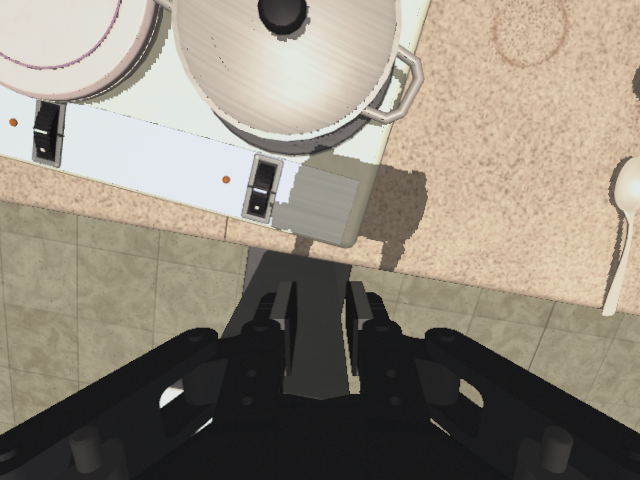

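Run:
```python
from h import *
from scipy.optimize import least_squares
v=cam("wrist"); im=v[0]; print(bot.read_state()["tool_pos"])
print("dial",atz(v,[[262,188]],.075),"slot ends",atz(v,[[268,157],[255,219]],.067),"left slot ends",atz(v,[[50,100],[46,164]],.067),"knob",atz(v,[[283,9]],.161))
cv2.imwrite("pics/w3c.png",cv2.resize(im[60:240,170:430],(800,554),interpolation=cv2.INTER_CUBIC))
```

```text
[ 0.40922039 -0.01376639  0.24498268]
dial [[0.43011989 0.04119504 0.075     ]] slot ends [[0.45595335 0.0411216  0.067     ]
 [0.40051419 0.04451683 0.067     ]] left slot ends [[0.46991854 0.22973515 0.067     ]
 [0.41546108 0.23321661 0.067     ]] knob [[0.54083493 0.0321462  0.161     ]]
```

View pics/w3c.png

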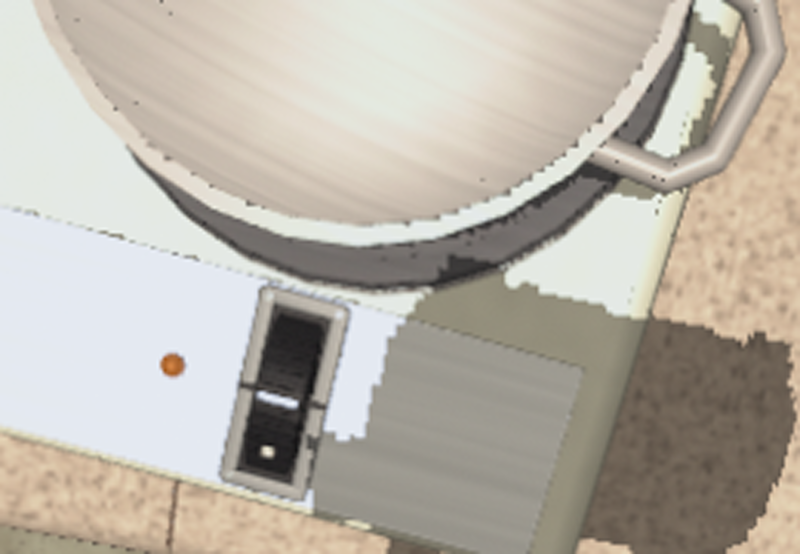

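Run:
```python
from h import *
from scipy.optimize import least_squares
v=cam("wrist")
p=np.array([(180,205),(240,250),(300,277),(380,290),(540,255),(620,185)])/3.077+[170,60]
q=atz(v,p,.066)[:,:2]
f=least_squares(lambda c:np.hypot(*(q-c).T)-.08,[.54,.03]); print(f.x,f.fun.round(4))
```

```text
[0.54076485 0.03119934] [ 0.0007  0.0001 -0.0003 -0.0009  0.0005  0.0002]
```

Request:
carry_out:
  series: "0.004 0.028 0 -7;0.006 0.028 0 -7;0 0 -0.05 0;0 0 -0.05 0;0 0 -0.035 0;0 0 -0.015 0;0 0 0 0;0 0 0 0"
  jaw: -1

```text
time: 8.05
tool_pos: [0.4214, 0.0422, 0.0978]
tcp_rot: [-3.14, 0.09, -0.004]
wrist_force: [0.7, -0.5, 0.7]
width: -0.0
grip_force: 0.0
```

Run:
```python
from h import *
v=cam("wrist"); cv2.imwrite("pics/w4.png",v[0]); v=cam("scene"); cv2.imwrite("pics/s4.png",cv2.resize(v[0][210:390,120:390],(800,533),interpolation=cv2.INTER_CUBIC))
s=bot.read_state(); print(s["tool_pos"],s["wrist_force"],s["width"])
```

```text
[0.42155257 0.04222053 0.09803844] [0.01234447 0.02020424 0.60030502] 0.0015511497093817059
```

View pics/s4.png

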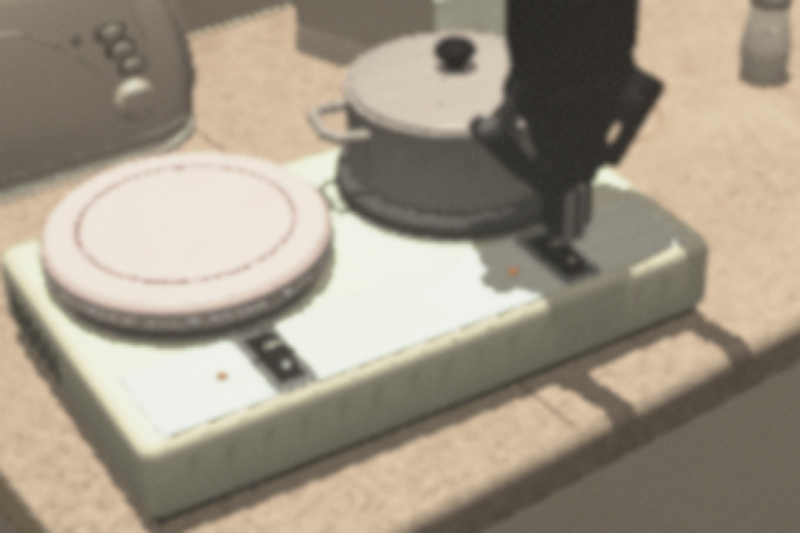

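Request:
carry_out:
  series: "-0.002 0 -0.003 0;0 0 -0.002 0;0 0 -0.001 0;0 0 0 0"

```text
time: 8.65
tool_pos: [0.4178, 0.0422, 0.0901]
tcp_rot: [3.14, -0.09, -0.0]
wrist_force: [0.4, -1.0, -0.2]
width: 0.001
grip_force: 0.0
```

Request:
carry_out:
  series: "0 0 -0.001 0;0 0 -0.001 0;0 0 0 0"

```text
time: 9.02
tool_pos: [0.4183, 0.0422, 0.0887]
tcp_rot: [-3.14, 0.09, -0.001]
wrist_force: [-0.7, -0.3, 3.9]
width: 0.001
grip_force: 2.0
```

Contact at 3.9 N. A little more, to about 7 N.

Request:
carry_out:
  series: "0 0 -0.001 0;0 0 0 0;0 0 0 0"

```text
time: 9.4
tool_pos: [0.4187, 0.0422, 0.0886]
tcp_rot: [3.14, -0.09, 0.002]
wrist_force: [-3.5, -1.4, 10.4]
width: 0.003
grip_force: 5.2
```

Request:
carry_out:
  series: "0.003 -0.0002 0 0;0.003 -0.0002 0 0;0.003 -0.0002 0 0;0.003 -0.0002 0 0;0.003 -0.0002 0 0;0 0 0 0"

```text
time: 10.15
tool_pos: [0.4345, 0.0409, 0.0888]
tcp_rot: [3.14, -0.09, 0.004]
wrist_force: [-1.8, -2.3, 10.2]
width: -0.001
grip_force: 4.9
```

Request:
carry_out:
  series: "0 0 0.01 0;-0.008 0 0.04 0;-0.008 0 0.05 0;0 -0.03 0.04 7;0 -0.02 0 7;0 0 0 0;0 0 0 0"

```text
time: 11.02
tool_pos: [0.4163, -0.0084, 0.2265]
tcp_rot: [-3.127, -0.29, 0.002]
wrist_force: [-0.6, 0.4, -0.1]
width: -0.0
grip_force: 0.0
```

Run:
```python
from h import *
v=cam("wrist"); im=v[0]
a=cv2.resize(im[0:260,150:450],(692,600),interpolation=cv2.INTER_CUBIC); cv2.imwrite("pics/w5.png",a)
```

```text
(no output)
```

View pics/w5.png

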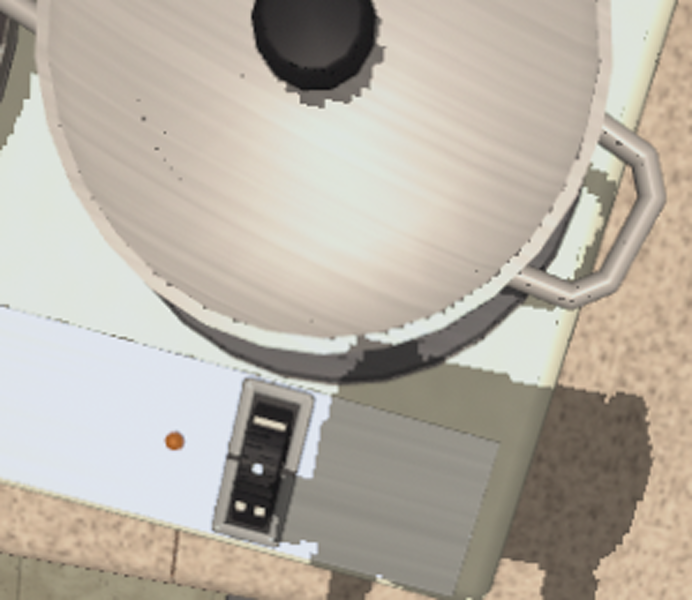

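The picture shows the single dot at (257,468) between the index lines, with the bar behind it and the two dots in front. The dial is therefore at low, and the pan is still centred on its plate.

```bash
python3 -c "
from workcell import bot; print(bot.finish_job())"
```

```text
the job is handed in; nothing more can be done
None
```

The pan now sits within about 5 mm of its plate's centre by my camera measurement. The right dial was then rolled one click, from off to low. The job was handed in at about 11 s, with the arm clear of everything.

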